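Set the top embedding boat to warm and switch on its bay

TASK

Lift only the top boat off the nested stack, leaving the boats below it nested where they stand, and set it down gently and upright in the empty aluminium cradle on the warming plate. Then take the stylus from its rest and use its tip, not the fingers, to press that bay's rocker fully over to on (the rockers stand in the same left-to-right order as the bays), leaving the other two off. Finally hang the stylus back in the fork of its rest, and leave everything else as it is.

Things in the scene. Friction and masses are not known exactly. Their poses are not given: they have to be found in the camera images.
- boat_top: the top of three identical nested white boats (open tapered troughs), 120 mm long (own x), 60 mm wide (own y), 42 mm high, about 80 g; origin at the centre of its underside, z up. Its rim, a vertical band 34 to 42 mm above the origin, is the widest part; the walls taper down to a 96 x 36 mm floor. The next boat's rim top lies 24 mm above this origin: grip the rim sides above that
- boat_mid: the second boat of the stack, same shape, nested 18 mm below the top one with 2 mm side play; it must stay in place
- boat_low: the bottom boat, same shape, on the bench. The stack stands on one side of the warming plate, the stylus rest on the other; the sides change
- cradle: empty aluminium cradle, fixed in one of the warming plate's three bays (which one changes; a slide box and a jar fill the other two). Outside 132 (own x) x 72 mm (own y), floor 3 mm above its origin (centre of underside), a lip 9 mm high and 5 mm thick round it. The boat's long axis goes along the cradle's x, either way round
- warmer: white warming plate, fixed, 220 (own x) x 330 (own y) x 40 mm high; origin at the centre of its underside, +x away from the robot, +y to the robot's left. Bays on its dark deck at x = -36, y = +105, 0, -105 mm; beyond them the three white rockers at x = +73, y = +55, 0, -55 mm: left, middle and right rocker serve the left, middle and right bay
- rocker_left (a joint): left bay's rocker (y positive), rad: 0 off (end away from the robot raised), 0.5 fully on (that end pressed down to its stop). White paddle 46 mm (along the warmer's x) x 28 mm; stays where it is left (friction); about 3 N on the raised end turns it
- rocker_mid (a joint): rocker of the middle bay, as rocker_left
- rocker_right (a joint): rocker of the right bay (y negative), as rocker_left
- rocker_left_press (a point): point on the top face of the left rocker's raised end, 17 mm from its hinge, where to press down; about 61 mm above the bench when off; it goes down about 8 mm to on
- rocker_mid_press (a point): the same point on the middle rocker
- rocker_right_press (a point): the same point on the right rocker
- stylus: stylus 163 mm long, about 60 g, hanging upright, shaft down; origin on its axis at the underside of its collar, z up. Collar: black disc 38 mm across, 6 mm thick; above it a round black handle 18 mm across, from 6 to 68 mm above the origin; below it a steel shaft 10 mm across, its tip 95 mm below the origin
- stylus_grip (a point): on the handle's axis, 38 mm above the stylus origin: a good height to grip
- stylus_tip (a point): the end of the stylus shaft, 95 mm below its origin
- rest_seat (a point): on the fixed stylus rest: midway between the fork's two prongs at their top face, 120 mm above the bench, where the collar's underside sits. Gap 20 mm wide (own y), open towards -x of this frame (prongs end 27 mm from here); at +x a bar and post 39 mm away, no higher than the prongs. The stylus may hang anywhere along the prongs
- slide_box: bystander: grey slide box 112 x 60 x 41 mm standing in one of the other bays, origin under its centre
- bay_jar: bystander: jar with a white lid, 58 mm across and 62 mm high, standing in the remaining bay, origin under its centre
- jar0: bystander: small jar with a white lid, 54 mm across, 70 mm high, on the bench beyond the plate
- jar1: bystander: as jar0
- jar2: bystander: as jar0
- beaker: bystander: glass beaker, 74 mm across, 95 mm high, on the bench
Mind the look-alikes: they are no part of the job. There is more than one size of the stylus; the one meant has the size given above. What is shaped like the boat_mid but black is not meant.

How it is judged:
By the outcome, as a careful person would: the job done as asked, in the order asked, and still so for the second after the job is handed in, with the robot touching nothing.
It also fails if it takes over 72 s, if anything falls off the work surface, if the arm or the gripper's body presses on something with over 40 N, if the wrist force passes 120 N, or if a joint passes its speed limit or range.

ROBOT

A 6-joint arm with a two-finger parallel gripper is mounted at the origin on the work surface. World frame = base frame: x ahead of the robot, y to its left, z up, the work surface at z = 0. Lengths are in m, angles in rad, forces in N, time in s.
With the tool pointing down it reaches from about 0.25 to 0.725 m from the base axis. Payload 4 kg.
Tool frame: the origin (TCP) lies on the front face of the gripper's body, between the roots of the fingers; the fingertips stand 73 mm ahead of it and the grasp point (between the pads) lies 54 mm ahead of it; z points along the fingers, y is the line along which they close (so a half turn about z gives the same grasp; the last joint's range is limited). The gripper opens to 85 mm and grips with 20 to 120 N. Pads are 22 mm wide; open, the fingers measure 114 mm over their backs; the gripper's body (76 mm by 85 mm) begins 54 mm behind the grasp point. The pads swing forward as they close: fully open they stand 13 mm farther back than shut.
Start: joints at [-1.291, 0.241, 0.005, 1.335, 0, 1.571], TCP at [0.138, -0.481, 0.304] pointing down, gripper open.
Joint ranges: [-2.72, 2.72], [-1.05, 1.87], [-1.09, 1.28], [-1.99, 2.15], [-1.42, 1.44], [-3.14, 3.14]. Speed limits (rad/s): [2.79, 2.79, 3.14, 3.14, 3.14, 3.14].

INTERFACE

Orientations are given as a unit quaternion [x, y, z, w].
In Python, from workcell import bot gives the robot as it stands. The module is installed in compiled form; this text tells all that it offers.
- The arm moves only by the tool step_arm, never from a script. Its argument "rows" is a list of rows, each a list of 2 entries, a list of its own where there are three numbers: the shift along the tool's x, y, z in mm, then the turn about the tool's z in degrees. A call has 1 to 12 rows; each row is the pose to reach, as a shift and turn from the pose commanded when the call began, along the tool's axes at that moment; what a row does not reach only later rows make up. A row lasts 1/8 s, in which the tool goes at most 62.5 mm and 10.7 degrees, less where a joint would pass 70% of its speed; a pose out of reach is approached as far as the arm can. A call with a gripper value outside its range is refused whole. "claw" is the gripper's target within -1 to 1 (shut at 1, half-way at 0, fully open at -1), set as the call begins (left out, the last holds). The fingers move at their own pace and stop on an object; the grip force is fixed at half the most. Time passes only in rows, so rows that repeat a pose let the fingers close. It gives the time, the measured TCP pose, the force, the opening and the grip force at its end, in the units of the state.
- bot.get_obs(): the state, without advancing time (a new reading comes with each control period).
- bot.camera(name): name is "scene" or "top"; returns (picture, depth): 420x560x3 uint8, red, green, blue; 420x560 float32, m along the optical axis (not along the pixel's ray), 0 where there is no reading.
- bot.camera_params(name): a dict with "fx", "fy", "cx", "cy" (pixels), "D" ([k1, k2, p1, p2, k3] as OpenCV has them; the pictures are not rectified), "pose" (4x4, takes a point from camera to world coordinates). Camera axes: x right, y up, looking along -z (the intrinsics and any distortion apply to the point x, -y, -z); pixel columns grow to the right and rows downward; lengths in m; the calibration is good to about 2 mm. A picture is of the moment at which its call begins. camera_params takes no time and is no camera call.
- bot.job_done(): hands the job in; it is judged then, once.
Trained networks look in the newest picture that a camera, given by its name, has taken for a name from the list of things; names that differ only in an ending like _2 or _b are one class to them, and where a whole thing is asked for, a point or a joint stands for the part that bears it (a point fixed in the world has none). Each returns a list of dicts, best first, with "score" (0 to 1); they miss things now and then, are a little off and sometimes report something else, mostly with a low value. They report only what shows in the picture. A call takes as long as a camera call. They do not tell look-alikes from the thing itself.
- bot.trace(target, camera): "pixels" (420x560 bool, what is visible of it) and "uv" ([column, row] in pixels, amid what is visible of it).
The state is a dict: "clock": time; "joint_pos": joint angles; "joint_vel": joint speeds; "tau": joint torques, N m; "eef_pos": TCP position; "tool_rot": TCP orientation; "ft_force": force on the tool from outside, world axes, zero at the start; "ft_torque": the same for the moment, N m; "grip_width": finger opening in m; "grasp_force": force on a finger pad.
Only numpy, scipy, OpenCV 4.12 (cv2) and the standard library are available. Lean on these libraries where they do the work, as an engineer would, in place of code of your own. Each camera call takes 0.05 s, during which the arm holds its last target. There are 200 camera calls.

## Working session

There is one attempt and no reset: what is moved stays moved. The work goes in short steps, Python scripts to look and compute and a tool call to move; the robot and the scene stay as the last step left them, time stands still between calls to the robot, and variables do not carry over. Pictures are saved under pics/ and viewed, at most 10 in all, crops included, and the job is handed in when it is done.

Besides the shell and the picture viewer there is one more tool, called after ">>>" by a JSON object that holds its "fn" and its "kwargs", one argument or row to a line. step_arm: Moves the arm, as the interface text tells. Its arguments: {"type":"object","properties":{"rows":{"type":"array"},"claw":{"type":"number"}},"required":["rows"]}

```bash
mkdir -p pics; cat > h.py <<'E'
import numpy as np, cv2
from workcell import bot
def pts(name,depth):
    p=bot.camera_params(name);K=np.array([[p['fx'],0,p['cx']],[0,p['fy'],p['cy']],[0,0,1]])
    h,w=depth.shape
    u,v=np.meshgrid(np.arange(w),np.arange(h))
    n=cv2.undistortPoints(np.stack([u,v],-1).reshape(-1,1,2).astype(float),K,np.array(p['D'],float)).reshape(h,w,2)
    c=np.stack([n[...,0]*depth,-n[...,1]*depth,-depth,np.ones_like(depth)],-1)
    W=(c@np.array(p['pose']).T)[...,:3]; W[depth==0]=np.nan
    return W
def look(name):
    im,d=bot.camera(name); return im,pts(name,d)
def save(im,f,s=1):
    cv2.imwrite('pics/'+f,cv2.resize(im[...,::-1],None,fx=s,fy=s,interpolation=cv2.INTER_CUBIC))
E
python3 - <<'E'
from h import *
for n in('scene','top'):
    im,W=look(n); save(im,n+'0.png',1.4); np.savez(n+'0',im=im,W=W)
    print(n,np.array(bot.camera_params(n)['pose'])[:3].round(2).tolist())
    for t in ['boat_top','boat_mid','cradle','warmer','rocker_left','stylus','rest_seat','slide_box','bay_jar','beaker']:
        try:
            for r in bot.trace(t,n)[:4]:
                m=r['pixels']; print(t,round(r['score'],2),np.round(r['uv']),m.sum(),np.nanmedian(W[m],0).round(3))
        except Exception as e: print(t,e)
print(bot.get_obs())
E
```

```text
scene [[0.89, -0.27, 0.37, 0.99], [0.46, 0.56, -0.69, -0.83], [-0.02, 0.78, 0.62, 0.88]]
boat_top 0.61 [178. 327.] 1704 [ 0.479 -0.337  0.059]
boat_top 0.43 [178. 351.] 495 [ 0.5   -0.37   0.029]
boat_top 0.19 [275. 227.] 1211 [0.528 0.006 0.077]
boat_mid 0.9 [107. 313.] 1401 [ 0.299 -0.355  0.019]
boat_mid 0.69 [401. 213.] 505 [0.777 0.222 0.05 ]
boat_mid 0.65 [172. 345.] 386 [ 0.493 -0.375  0.055]
cradle 0.72 [258. 261.] 1321 [ 0.526 -0.08   0.041]
warmer 0.76 [302. 253.] 6204 [ 0.606 -0.023  0.037]
warmer 0.59 [178. 343.] 356 [ 0.509 -0.371  0.055]
warmer 0.2 [314. 172.] 1206 [0.478 0.32  0.01 ]
rocker_left 0.43 [327. 228.] 140 [0.631 0.077 0.055]
rocker_left 0.33 [284. 373.] 1945 [ 0.73  -0.338  0.059]
stylus 0.87 [265. 132.] 571 [0.336 0.305 0.141]
stylus 0.82 [307. 137.] 181 [0.462 0.33  0.139]
rest_seat 0.59 [312. 170.] 1063 [0.481 0.317 0.01 ]
slide_box 0.72 [278. 228.] 1265 [0.528 0.007 0.076]
bay_jar 0.96 [292. 200.] 567 [0.525 0.112 0.08 ]
beaker 0.9 [285. 370.] 1948 [ 0.73  -0.338  0.059]
top [[0.03, 1.0, -0.09, 0.43], [-1.0, 0.03, -0.01, -0.01], [-0.01, 0.09, 1.0, 1.22]]
[... 913 characters left out ...]
'clock': 1.1, 'joint_pos': array([-1.29100724e+00,  2.40631523e-01,  4.97842270e-03,  1.33517505e+00,
       -1.94527847e-05,  1.57079672e+00]), 'joint_vel': array([ 0.00026182,  0.00214988,  0.0003128 , -0.00024096, -0.00053915,
        0.00047067]), 'tau': array([ 7.93304407e-04, -3.72221518e+01,  2.52695256e+01,  1.41019420e-03,
       -1.19272627e-04,  2.14417518e-06]), 'eef_pos': array([ 0.13807244, -0.48055909,  0.30388245]), 'tool_rot': array([ 9.90230733e-01,  1.39438496e-01, -1.18502714e-05, -1.44013634e-05]), 'ft_force': array([-0.84873367,  0.64532541,  1.09687427]), 'ft_torque': array([ 0.02078697,  0.04251709, -0.00210237]), 'grasp_force': 0.0, 'grip_width': 0.08525636281267313}
```

View pics/scene0.png

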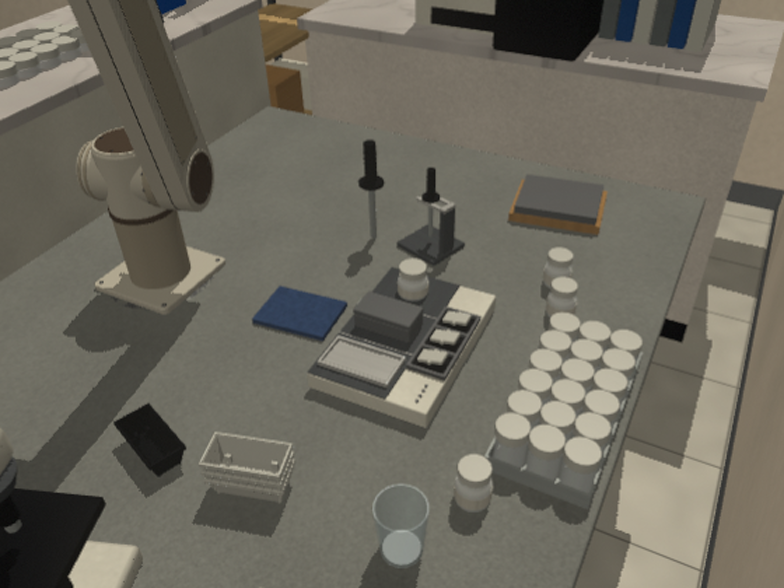

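View pics/top0.png

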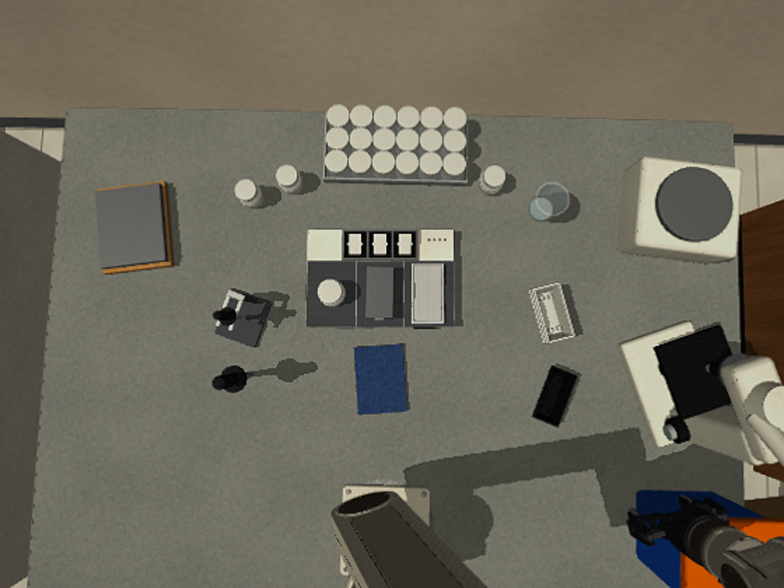

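Scene view (native pixels = shown/1.4): the white nested stack is at about (178,333), with a black look-alike boat at (107,313). One stylus hangs in the fork at (307,137) and a freestanding larger-looking one is at (265,132). The empty cradle is in the right bay at (258,258), the slide box is in the middle, the jar is on the left, and the rockers run from (327,228) to (310,255). I choose the white stack and the stylus in the fork, and check both by size and in a close crop.

```bash
python3 - <<'E'
from h import *
D={n:np.load(n+'0.npz') for n in('scene','top')}
def sel(n,c,r,z0,z1):
    W=D[n]['W'];im=D[n]['im']; m=(np.hypot(W[...,0]-c[0],W[...,1]-c[1])<r)&(W[...,2]>z0)&(W[...,2]<z1); return W[m],im[m]
def rect(P):
    (c,s,a)=cv2.minAreaRect((P[:,:2]*1000).astype(np.float32)); return np.round(c,1),np.round(s,1),round(a,1),len(P),np.percentile(P[:,2],[5,50,95]).round(4)
for n in D:
    print(n)
    for z in((.070,.085),(.074,.085)): print('rim',rect(sel(n,(.484,-.355),.09,*z)[0]))
    for z in((.047,.06),): print('cradle lip',rect(sel(n,(.52,-.08),.085,*z)[0]))
    P=sel(n,(.57,.025),.22,.034,.0465)[0]; print('warm',rect(P))
    P=sel(n,(.57,.025),.22,.02,.0465)[0]; print('warm',rect(P))
    for c in((.336,.305),(.46,.33)):
      for z in((.01,.05),(.05,.09),(.09,.105),(.105,.118),(.118,.125),(.125,.135),(.135,.145),(.145,.16),(.16,.18),(.18,.2),(.2,.3)):
        P,C=sel(n,c,.06,*z)
        k=C.max(1)<60; 
        for q,l in((k,'dark'),(~k,'light')):
            if q.sum()>3: print(c,z,l,q.sum(),rect(P[q])[:3],P[q].mean(0).round(4))
im=D['scene']['im']
a=cv2.resize(im[90:200,230:340],(400,400),interpolation=cv2.INTER_CUBIC);b=cv2.resize(im[290:370,140:220],(400,400),interpolation=cv2.INTER_CUBIC)
save(np.hstack([a,b]),'crop.png')
E
```

```text
scene
rim (array([ 488.2, -348.7]), array([121.8,  64.6]), 17.1, 535, array([0.0706, 0.0743, 0.0773]))
rim (array([ 488.5, -349.3]), array([121.2,  63.5]), 16.3, 300, array([0.0741, 0.0755, 0.0777]))
cradle lip (array([524.3, -59.4]), array([131. , 118.8]), 0.7, 191, array([0.0471, 0.0492, 0.0587]))
warm (array([557.6,  24.7]), array([221.4, 333.4]), 1.7, 5458, array([0.0347, 0.038 , 0.0448]))
warm (array([556.7,  24.5]), array([223.3, 333.6]), 1.5, 6303, array([0.0282, 0.0374, 0.0445]))
(0.336, 0.305) (0.01, 0.05) light 50 (array([335.8, 307.1]), array([13.5, 14.9]), 40.4) [0.3347 0.3071 0.0296]
(0.336, 0.305) (0.05, 0.09) light 52 (array([334.9, 305.3]), array([12.3, 12.6]), 28.1) [0.3349 0.3061 0.0718]
(0.336, 0.305) (0.09, 0.105) light 18 (array([333.2, 309.9]), array([14.2, 10.5]), 39.1) [0.3353 0.3085 0.0981]
(0.336, 0.305) (0.105, 0.118) light 20 (array([333.5, 306. ]), array([13.3,  9.6]), 74.3) [0.3348 0.3062 0.1106]
(0.336, 0.305) (0.125, 0.135) dark 6 (array([349.2, 299. ]), array([38. ,  8.3]), 52.0) [0.3509 0.3024 0.1337]
(0.336, 0.305) (0.125, 0.135) light 11 (array([34
[... 5003 characters left out ...]
 array([36.5, 76.3]), 72.7) [0.4799 0.3268 0.1207]
(0.46, 0.33) (0.125, 0.135) dark 60 (array([455.5, 332. ]), array([34.6, 28.9]), 1.1) [0.4532 0.3297 0.1272]
(0.46, 0.33) (0.125, 0.135) light 4 (array([455.5, 349.3]), array([ 5.5, 29.2]), 82.8) [0.4551 0.3489 0.1262]
(0.46, 0.33) (0.135, 0.145) dark 7 (array([453.4, 329.9]), array([ 3.7, 14.4]), 83.6) [0.4543 0.3295 0.1413]
(0.46, 0.33) (0.145, 0.16) dark 11 (array([454.7, 330.5]), array([17.2,  7.5]), 2.2) [0.4538 0.3306 0.1533]
(0.46, 0.33) (0.16, 0.18) dark 17 (array([453.1, 330.8]), array([ 7.1, 17.2]), 78.2) [0.4538 0.3304 0.1703]
(0.46, 0.33) (0.18, 0.2) dark 34 (array([454.6, 335.9]), array([13.8, 15.1]), 0.9) [0.4539 0.335  0.1876]
```

View pics/crop.png

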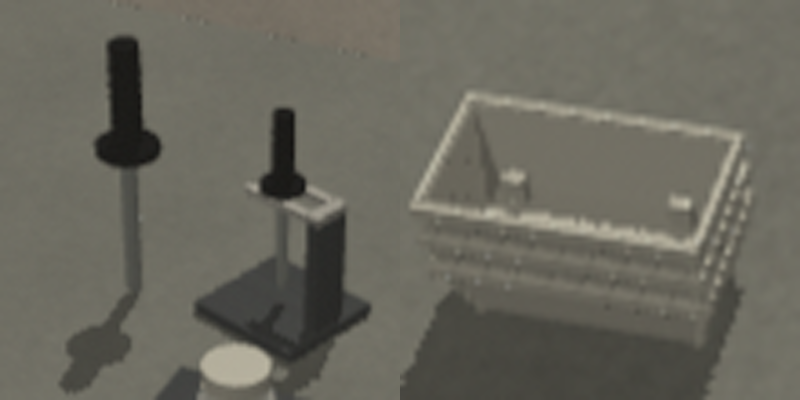

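The crop confirms it: the fork stylus has a collar about 38 mm across and its top at about 188 mm, so it is the right one. The freestanding one has a collar of about 50 mm and is the look-alike. The white stack shows three rims. I'm moving to a hover over the stack.

>>> {"fn": "step_arm", "kwargs": {
  "rows": [
    [[0, -20, 0], 0],
    [[30, -31, 0], 0],
    [[80, -31, 0], 0],
    [[130, -31, 0], 0],
    [[180, -31, 0], 0],
    [[230, -31, 0], 0],
    [[280, -31, 0], 0],
    [[330, -31, 20], 0],
    [[360, -31, 50], 0],
    [[370, -31, 80], 0],
    [[370, -31, 100], 0],
    [[370, -31, 100], 0]
  ],
  "claw": -1
}}

```text
clock: 2.6
eef_pos: [0.4843, -0.3477, 0.2017]
tool_rot: [0.99, 0.14, -0.002, -0.002]
ft_force: [-0.1, -0.2, 0.4]
grip_width: 0.0854
grasp_force: 0.0
```

```bash
python3 - <<'E'
from h import *
o=bot.get_obs();print(o['clock'],o['eef_pos'],o['tool_rot'],o['ft_force'])
q=o['tool_rot'];a=2*np.arctan2(q[1],q[0]);tx=np.array([np.cos(a),np.sin(a)]);ty=np.array([np.sin(a),-np.cos(a)])
for n in('scene','top'):
    im,W=look(n); np.savez(n+'1',im=im,W=W); save(im,n+'1.png')
    L=np.stack([(W[...,:2]-o['eef_pos'][:2])@tx,(W[...,:2]-o['eef_pos'][:2])@ty],-1)*1000
    for z0,z1 in((.13,.15),(.15,.18),(.18,.2),(.2,.22)):
        m=(abs(L[...,0])<60)&(abs(L[...,1])<90)&(W[...,2]>z0)&(W[...,2]<z1)
        if m.sum()>5:
            for s in(-1,1):
                P=L[m&(np.sign(L[...,1])==s)]
                if len(P)>3: print(n,z0,s,len(P),np.percentile(P,[2,50,98],axis=0).round(1).tolist())
    # boat rim in tool frame
    m=(abs(L[...,0])<90)&(abs(L[...,1])<60)&(W[...,2]>.072)&(W[...,2]<.085)
    P=L[m];print(n,'rim',len(P),cv2.minAreaRect(P.astype(np.float32)),W[m][:,2].max())
a=cv2.resize(np.load('scene1.npz')['im'][230:370,100:240],(400,400));b=cv2.resize(np.load('top1.npz')['im'][150:290,330:470],(400,400))
save(np.hstack([a,b]),'hov.png')
E
```

```text
2.6 [ 0.48431708 -0.34767182  0.20171935] [ 0.9901904   0.13970372 -0.00175862 -0.00165747] [-0.10763766 -0.15654247  0.41878563]
scene 0.13 -1 34 [[-9.2, -45.2], [0.3, -42.0], [11.5, -40.3]]
scene 0.13 1 18 [[-4.6, 44.4], [7.5, 49.7], [11.7, 56.3]]
scene 0.15 -1 114 [[-9.1, -47.2], [4.4, -42.2], [12.3, -39.8]]
scene 0.15 1 100 [[-5.1, 42.8], [7.5, 53.6], [12.2, 58.1]]
scene 0.18 -1 57 [[0.8, -71.4], [11.6, -59.1], [14.7, -29.6]]
scene 0.18 1 161 [[-9.5, 40.2], [8.4, 68.6], [14.3, 75.9]]
scene 0.2 -1 67 [[9.7, -70.7], [12.5, -28.3], [18.5, -7.3]]
scene 0.2 1 239 [[-10.6, 22.0], [11.3, 47.0], [18.2, 74.3]]
scene rim 380 ((3.191150665283203, 2.686208724975586), (120.56629943847656, 63.79525375366211), 0.225531667470932) 0.07959253252057541
top 0.18 -1 14 [[-7.6, -72.9], [1.4, -70.1], [9.8, -50.8]]
top 0.2 -1 76 [[-19.4, -72.2], [-1.7, -39.7], [13.0, -28.8]]
top rim 173 ((-1.779510498046875, 0.5923385620117188), (119.64356231689453, 62.31886291503906), 0.6773459315299988) 0.08480122190417538
```

View pics/hov.png

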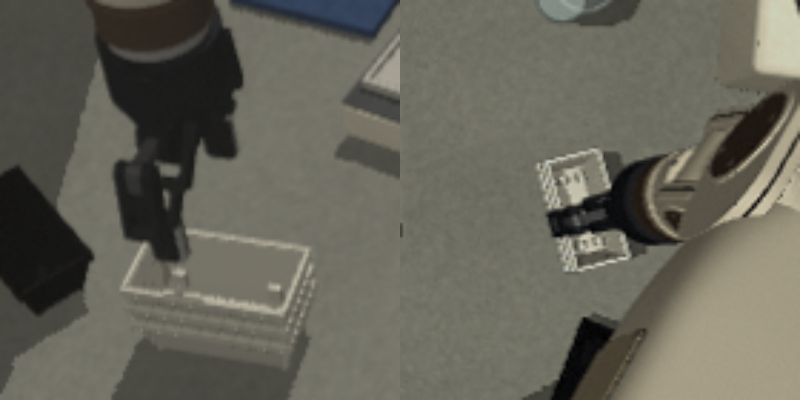

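The hover view shows the fingers straddling the rim midway, about 1 mm off across it. Now I descend and grip.

>>> {"fn": "step_arm", "kwargs": {
  "rows": [
    [[0, 1.3, 25], 0],
    [[0, 1.3, 50], 0],
    [[0, 1.3, 65], 0],
    [[0, 1.3, 71], 0],
    [[0, 1.3, 71], 0],
    [[0, 1.3, 71], 0]
  ],
  "claw": -1
}}

```text
clock: 3.45
eef_pos: [0.486, -0.3503, 0.134]
tool_rot: [0.99, 0.139, 0.001, 0.001]
ft_force: [-0.3, 0.2, -0.2]
grip_width: 0.0853
grasp_force: 0.0
```

>>> {"fn": "step_arm", "kwargs": {
  "rows": [
    [[0, 0, 0], 0],
    [[0, 0, 0], 0],
    [[0, 0, 0], 0]
  ],
  "claw": -0.35
}}

```text
clock: 3.82
eef_pos: [0.4858, -0.3499, 0.134]
tool_rot: [0.99, 0.139, 0.001, 0.0]
ft_force: [-2.0, 1.1, 5.8]
grip_width: 0.0585
grasp_force: 52.4
```

>>> {"fn": "step_arm", "kwargs": {
  "rows": [
    [[0, 0, -3], 0],
    [[0, 0, -8], 0],
    [[0, 0, -15], 0],
    [[0, 0, -25], 0],
    [[0, 0, -40], 0],
    [[0, 0, -55], 0],
    [[0, 0, -70], 0],
    [[0, 0, -70], 0]
  ],
  "claw": -0.2
}}

```text
clock: 4.82
eef_pos: [0.4863, -0.3505, 0.2051]
tool_rot: [0.99, 0.139, 0.001, 0.001]
ft_force: [-0.1, 1.1, -0.9]
grip_width: 0.0582
grasp_force: 64.2
```

```bash
cat >> h.py <<'E'
def tool():
    o=bot.get_obs();q=o['tool_rot'];a=2*np.arctan2(q[1],q[0]);return o,np.degrees(a),np.array([np.cos(a),np.sin(a)]),np.array([np.sin(a),-np.cos(a)])
E
python3 - <<'E'
from h import *
o,a,tx,ty=tool();print(o['clock'],o['eef_pos'],a,o['ft_force'],o['grip_width'])
for n in('scene','top'):
    im,W=look(n); np.savez(n+'2',im=im,W=W)
    L=np.stack([(W[...,:2]-o['eef_pos'][:2])@tx,(W[...,:2]-o['eef_pos'][:2])@ty],-1)*1000
    b=im.min(-1)>90
    for z0,z1 in((.03,.06),(.054,.066),(.1,.14),(.14,.156)):
        m=(abs(L[...,0])<85)&(abs(L[...,1])<50)&(W[...,2]>z0)&(W[...,2]<z1)&b
        if m.sum()>9: print(n,z0,m.sum(),cv2.minAreaRect(L[m].astype(np.float32)),np.percentile(W[m][:,2],[2,50,98]).round(3))
W=np.load('scene0.npz')['W'];V=np.load('top0.npz')['W']
# warmer fits from the unobstructed first pictures
for n,Q in(('scene',W),('top',V)):
    m=(abs(Q[...,1]-.025)<.2)&(Q[...,0]>.42)&(Q[...,0]<.69)&(Q[...,2]>.03)&(Q[...,2]<.0455)
    print(n,'warmer',cv2.minAreaRect((Q[m][:,:2]*1000).astype(np.float32)))
save(cv2.resize(np.load('scene2.npz')['im'][230:370,100:240],(400,400)),'lift.png')
E
```

```text
4.825 [ 0.48633833 -0.3504556   0.20507137] 16.02891965278783 [-0.07262256  1.1330652  -0.87542791] 0.05818673604550368
scene 0.03 1074 ((1.9236679077148438, 1.6367359161376953), (62.206695556640625, 122.24595642089844), 87.95206451416016) [0.031 0.041 0.059]
scene 0.054 292 ((2.114105224609375, 0.03483009338378906), (61.697471618652344, 121.02628326416016), 89.40047454833984) [0.054 0.057 0.06 ]
scene 0.1 650 ((0.48272705078125, 2.318225860595703), (55.43336868286133, 113.99964904785156), 89.18416595458984) [0.105 0.12  0.139]
scene 0.14 405 ((2.8202056884765625, -0.57000732421875), (120.71151733398438, 66.00396728515625), 0.47760283946990967) [0.14  0.145 0.149]
top 0.03 133 ((-3.3223190307617188, -19.98887062072754), (118.7043228149414, 25.939655303955078), 0.7783178091049194) [0.034 0.043 0.06 ]
top 0.054 94 ((-3.0256881713867188, -20.70376205444336), (119.27810668945312, 27.377376556396484), 0.7783178091049194) [0.055 0.06  0.063]
top 0.1 284 ((-2.9851531982421875, 0.4582099914550781), (54.3577766418457, 107.38847351074219), 87.84988403320312) [0.106 0.112 0.139]
top 0.14 170 ((-2.658710479736328, -0.7112808227539062), (120.78993225097656, 61.0648193359375), 1.3079142570495605) [0.14  0.147 0.152]
scene warmer ((556.7039184570312, 24.683868408203125), (223.28810119628906, 333.34222412109375), 1.4811359643936157)
top warmer ((550.43310546875, 25.486465454101562), (221.88365173339844, 330.4570617675781), 1.4618734121322632)
```

View pics/lift.png

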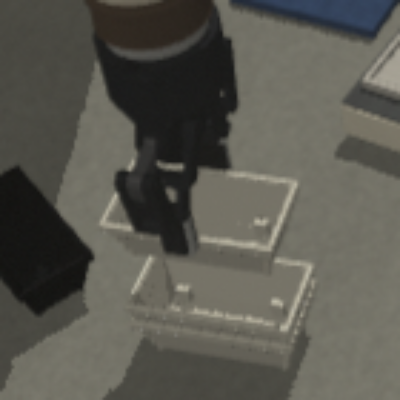

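The lift view shows the top boat alone in the gripper, level, with the two lower boats still nested where they were (rim at about (225,300) in the crop). I'll carry it over the right-bay cradle.

>>> {"fn": "step_arm", "kwargs": {
  "rows": [
    [[5, -15, 0], 0],
    [[20, -45, 0], 0],
    [[38, -85, 0], 4],
    [[56, -130, 0], 8],
    [[75, -175, 0], 12],
    [[92, -215, 0], 14.2],
    [[102, -238, 0], 14.2],
    [[107, -249.8, 0], 14.2],
    [[107, -249.8, 0], 14.2],
    [[107, -249.8, 0], 14.2]
  ]
}}

```text
clock: 6.18
eef_pos: [0.5191, -0.0809, 0.2027]
tool_rot: [1.0, 0.016, -0.0, 0.0]
ft_force: [-0.3, 0.4, -0.8]
grip_width: 0.058
grasp_force: 64.4
```

```bash
python3 - <<'E'
from h import *
o,a,tx,ty=tool();print(o['clock'],o['eef_pos'],a,o['ft_force'],o['grip_width'])
for n in('scene','top'):
    im,W=look(n); np.savez(n+'3',im=im,W=W)
    b=im.min(-1)>90
    m=(abs(W[...,0]-.52)<.085)&(abs(W[...,1]+.08)<.05)&(W[...,2]>.14)&(W[...,2]<.156)&b
    print(n,'boat',m.sum(),cv2.minAreaRect((W[m][:,:2]*1000).astype(np.float32)))
    W=np.load(n+'0.npz')['W']
    m=(abs(W[...,0]-.52)<.085)&(abs(W[...,1]+.08)<.044)&(W[...,2]>.0465)&(W[...,2]<.054)
    print(n,'lip',m.sum(),cv2.minAreaRect((W[m][:,:2]*1000).astype(np.float32)))
    r=[t for t in bot.trace('cradle',n)][:1]
E
```

```text
6.175 [ 0.51913631 -0.08088035  0.20271895] 1.7794297908074495 [-0.25367241  0.39696367 -0.76521066] 0.05800772733287513
scene boat 244 ((522.0963745117188, -80.76564025878906), (121.50395202636719, 68.55958557128906), 2.3881566524505615)
scene lip 125 ((524.349853515625, -82.00505065917969), (131.38238525390625, 73.52458190917969), 0.6619678735733032)
top boat 0 ((0.0, 0.0), (0.0, 0.0), 0.0)
top lip 243 ((530.2103271484375, -77.21315002441406), (151.31460571289062, 74.26580047607422), 1.6859482526779175)
```

>>> {"fn": "step_arm", "kwargs": {
  "rows": [
    [[1.6, 0.5, 15], 0],
    [[1.6, 0.5, 30], 0],
    [[1.6, 0.5, 44], 0],
    [[1.6, 0.5, 52], 0],
    [[1.6, 0.5, 57], 0],
    [[1.6, 0.5, 59], 0],
    [[1.6, 0.5, 59], 0]
  ]
}}

```text
clock: 7.25
eef_pos: [0.5211, -0.0807, 0.1441]
tool_rot: [1.0, 0.016, 0.0, 0.0]
ft_force: [-0.0, 0.1, -1.2]
grip_width: 0.0583
grasp_force: 64.4
```

>>> {"fn": "step_arm", "kwargs": {
  "rows": [
    [[0, 0, 1], 0],
    [[0, 0, 1], 0]
  ]
}}

```text
clock: 7.5
eef_pos: [0.5211, -0.0807, 0.1432]
tool_rot: [1.0, 0.016, 0.0, 0.0]
ft_force: [0.3, -0.3, 0.1]
grip_width: 0.0581
grasp_force: 64.4
```

>>> {"fn": "step_arm", "kwargs": {
  "rows": [
    [[0, 0, 0.7], 0],
    [[0, 0, 0.7], 0]
  ]
}}

```text
clock: 7.75
eef_pos: [0.5209, -0.0807, 0.1422]
tool_rot: [1.0, 0.016, 0.0, 0.0]
ft_force: [0.2, -0.0, -2.2]
grip_width: 0.0583
grasp_force: 64.4
```

>>> {"fn": "step_arm", "kwargs": {
  "rows": [
    [[0, 0, 0.7], 0],
    [[0, 0, 0.7], 0]
  ]
}}

```text
clock: 8.0
eef_pos: [0.521, -0.0806, 0.1415]
tool_rot: [1.0, 0.016, -0.0, -0.0]
ft_force: [-0.8, 0.1, -0.9]
grip_width: 0.0584
grasp_force: 64.4
```

>>> {"fn": "step_arm", "kwargs": {
  "rows": [
    [[0, 0, 0.7], 0],
    [[0, 0, 0.7], 0]
  ]
}}

```text
clock: 8.25
eef_pos: [0.521, -0.0806, 0.1414]
tool_rot: [1.0, 0.016, 0.0, 0.0]
ft_force: [-2.0, 1.6, 3.7]
grip_width: 0.0585
grasp_force: 64.9
```

>>> {"fn": "step_arm", "kwargs": {
  "rows": [
    [[0, 0, 0.7], 0],
    [[0, 0, 0.7], 0]
  ]
}}

```text
clock: 8.5
eef_pos: [0.521, -0.0806, 0.1413]
tool_rot: [1.0, 0.016, 0.0, 0.0]
ft_force: [-2.9, 1.0, 9.6]
grip_width: 0.0579
grasp_force: 65.4
```

>>> {"fn": "step_arm", "kwargs": {
  "rows": [
    [[0, 0, -0.7], 0],
    [[0, 0, -0.7], 0],
    [[0, 0, -0.7], 0],
    [[0, 0, -0.7], 0],
    [[0, 0, -0.7], 0]
  ],
  "claw": -1
}}

```text
clock: 9.12
eef_pos: [0.5209, -0.0806, 0.1407]
tool_rot: [1.0, 0.016, -0.0, -0.0]
ft_force: [0.3, -0.2, -0.9]
grip_width: 0.0852
grasp_force: 0.0
```

>>> {"fn": "step_arm", "kwargs": {
  "rows": [
    [[0, 0, -10], 0],
    [[0, 0, -30], 0],
    [[0, 0, -65], 0],
    [[0, 0, -110], 0],
    [[0, 0, -150], 0],
    [[0, 0, -170], 0]
  ]
}}

```text
clock: 9.88
eef_pos: [0.5217, -0.0808, 0.3145]
tool_rot: [1.0, 0.016, 0.003, 0.0]
ft_force: [0.1, 0.1, 0.5]
grip_width: 0.0854
grasp_force: 0.0
```

```bash
python3 - <<'E'
from h import *
o,a,tx,ty=tool();print(o['clock'],o['eef_pos'],a,o['ft_force'],o['grip_width'])
for n in('scene',):
    im,W=look(n); np.savez(n+'4',im=im,W=W); b=im.min(-1)>90
    m=(abs(W[...,0]-.52)<.085)&(abs(W[...,1]+.08)<.045)&(W[...,2]>.075)&(W[...,2]<.095)&b
    print(n,'boat',m.sum(),cv2.minAreaRect((W[m][:,:2]*1000).astype(np.float32)),np.percentile(W[m][:,2],[50,99]))
    save(im[180:320,200:380],'placed.png',3)
# stylus/fork from first pictures
V={n:np.load(n+'0.npz') for n in('scene','top')}
for n in V:
    W=V[n]['W'];im=V[n]['im']
    m=(abs(W[...,0]-.47)<.07)&(abs(W[...,1]-.327)<.05)&(W[...,2]>.108)&(W[...,2]<.127)&(im.min(-1)>75)
    P=(W[m][:,:2]*1000).astype(np.float32); print(n,'fork',len(P),cv2.minAreaRect(P)); 
    for p in cv2.boxPoints(cv2.minAreaRect(P)): print('  ',p.round(1))
    # axis from handle: circle fit constrained r=9
    m=(abs(W[...,0]-.46)<.03)&(abs(W[...,1]-.33)<.03)&(W[...,2]>.13)&(W[...,2]<.182)&(im.max(-1)<70)
    P=W[m][:,:2]*1000
    from scipy.optimize import least_squares
    c=np.array(bot.camera_params(n)['pose'])[:2,3]*1000
    d=(c-P.mean(0));d/=np.linalg.norm(d)
    s=least_squares(lambda x:np.hypot(*(P-x).T)-9,P.mean(0)-6*d,loss='soft_l1'); print(n,'axis',s.x.round(1),len(P))
E
```

```text
9.875 [ 0.52170393 -0.08077684  0.31448988] 1.831318319887437 [0.11861995 0.11781942 0.52067919] 0.08541433133335184
scene boat 409 ((523.3265991210938, -80.84146881103516), (122.72354888916016, 65.25251770019531), 2.7919442653656006) [0.08066008 0.0854088 ]
scene fork 118 ((471.8927307128906, 330.3730773925781), (42.08387756347656, 82.02810668945312), 74.50947570800781)
   [426.7 321. ]
   [505.8 299.1]
   [517.  339.7]
   [438.  361.6]
scene axis [457.8 335. ] 99
top fork 140 ((466.8501892089844, 332.2461242675781), (37.00178909301758, 77.96028137207031), 72.67276000976562)
   [424.1 326.2]
   [498.6 303. ]
   [509.6 338.3]
   [435.1 361.5]
top axis [454.3 337. ] 41
```

View pics/placed.png

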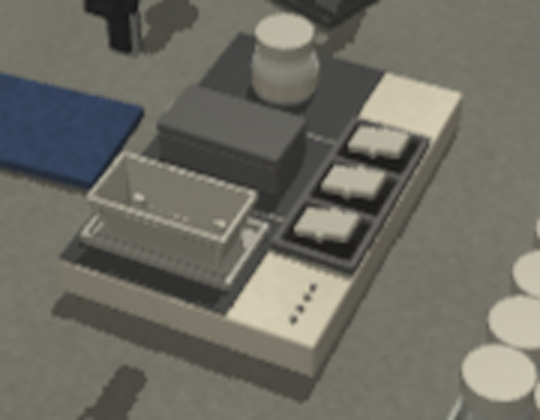

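The crop shows the boat sitting level inside the cradle lip at about (180,215), with all three rockers off. Next is the hover over the stylus in the fork.

>>> {"fn": "step_arm", "kwargs": {
  "rows": [
    [[-3, -25, 0], 0],
    [[-9, -70, 0], 0],
    [[-15, -120, 0], 0],
    [[-21, -170, 0], 0],
    [[-28, -220, 0], 0],
    [[-34, -270, 0], 0],
    [[-40, -320, 0], 0],
    [[-46, -365, 0], 0],
    [[-50, -400, 10], 0],
    [[-52.6, -418.7, 25], 0],
    [[-52.6, -418.7, 30], 0],
    [[-52.6, -418.7, 30], 0]
  ]
}}

```text
clock: 11.42
eef_pos: [0.4876, 0.0662, 0.2933]
tool_rot: [0.998, 0.057, -0.003, -0.024]
ft_force: [-0.8, 0.2, -0.4]
grip_width: 0.0851
grasp_force: 0.0
```

```bash
cat > f.py <<'E'
from h import *
import sys
o,a,tx,ty=tool();print(o['clock'],o['eef_pos'],a,o['joint_pos'].round(2))
for n in('scene','top'):
    im,W=look(n); np.savez(n+'5',im=im,W=W)
    L=np.stack([(W[...,:2]-o['eef_pos'][:2])@tx,(W[...,:2]-o['eef_pos'][:2])@ty],-1)*1000
    dz=(o['eef_pos'][2]-W[...,2])*1000
    for z0,z1 in((20,58),):
        m=(abs(L[...,0])<30)&(abs(L[...,1])<65)&(dz>z0)&(dz<z1)
        for s in(-1,1):
            P=L[m&(np.sign(L[...,1])==s)]
            if len(P)>3: print(n,s,len(P),np.percentile(P,[3,50,97],axis=0).round(1).tolist())
    m=(abs(L[...,0])<30)&(abs(L[...,1])<30)&(W[...,2]>.13)&(W[...,2]<.182)&(im.max(-1)<70)
    if m.sum()>5: print(n,'handle',m.sum(),np.percentile(L[m],[3,50,97],axis=0).round(1).tolist())
save(np.load('scene5.npz')['im'][70:210,220:400],'hs.png',3)
E
python3 f.py
```

```text
11.425 [0.48762309 0.06618525 0.29328805] 6.5099305250696835 [ 0.11  0.23 -0.04  1.31  0.05  3.14]
scene -1 119 [[-8.7, -48.8], [2.4, -43.9], [11.4, -40.2]]
scene 1 105 [[-6.1, 42.7], [6.5, 52.5], [11.8, 57.9]]
```

View pics/hs.png

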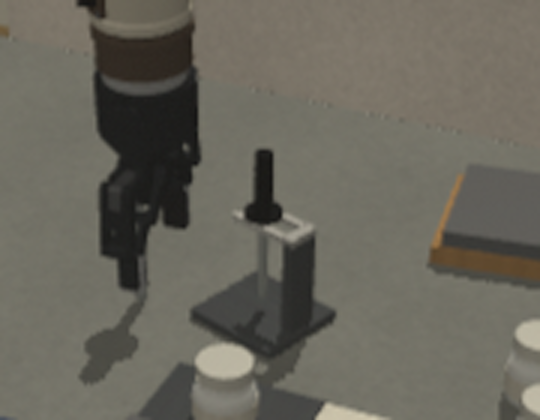

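The wrist's last joint is at its limit. The picture shows the gripper stopped short at about (150,230) in the crop, touching nothing. I'll turn the wrist the other way.

>>> {"fn": "step_arm", "kwargs": {
  "rows": [
    [[0, 0, 0], -10],
    [[0, 0, 0], -20],
    [[0, 0, 0], -30],
    [[0, 0, 0], -40],
    [[0, 0, 0], -50],
    [[0, 0, 0], -60],
    [[0, 0, 0], -70],
    [[0, 0, 0], -70],
    [[0, 0, 0], -70]
  ]
}}

```text
clock: 12.65
eef_pos: [0.4879, 0.0663, 0.2939]
tool_rot: [0.786, 0.618, 0.012, -0.021]
ft_force: [-0.4, 0.0, 0.4]
grip_width: 0.0854
grasp_force: 0.0
```

```bash
python3 - <<'E'
from h import *
from scipy.spatial.transform import Rotation as R
o=bot.get_obs();M=R.from_quat(o['tool_rot']).as_matrix();print(o['joint_pos'],M.round(4).tolist(),o['eef_pos'])
g=np.array([.456,.336,.250])  # TCP target for hover, grasp pt over the axis: 54 ahead
G=np.array([.456,.336,.25])
t=G-.054*M[:,2]*0 
h=np.array([.456,.336,.158+.068])-.054*M[:,2]
print('TCP hover',h,'tool shift mm',(M.T@(h-o['eef_pos'])*1000).round(1), 'yaw x',np.degrees(np.arctan2(M[1,0],M[0,0])),'yaw y',np.degrees(np.arctan2(M[1,1],M[0,1])))
print('down 1mm in tool',M.T@np.array([0,0,-1]))
E
```

```text
[ 0.11283192  0.23112506 -0.03414459  1.30729672  0.04737215  1.92132007] [[0.2357, 0.9718, -0.0071], [0.9708, -0.2351, 0.0469], [0.0439, -0.0179, -0.9989]] [0.4878596  0.06628504 0.29394939]
TCP hover [0.45638278 0.33346987 0.27993934] tool shift mm [251.4 -93.1  26.7] yaw x 76.35630022327075 yaw y -13.598600449631647
down 1mm in tool [-0.04386707  0.01792341  0.99887658]
```

>>> {"fn": "step_arm", "kwargs": {
  "rows": [
    [[15, -6, 0], 0],
    [[50, -18, 0], 0],
    [[95, -35, 4], 0],
    [[140, -52, 10], 0],
    [[185, -68, 18], 0],
    [[220, -81, 23], 0],
    [[243, -90, 26], 0],
    [[251.4, -93, 26.7], 0],
    [[251.4, -93, 26.7], 0],
    [[251.4, -93, 26.7], 0]
  ]
}}

```text
clock: 13.9
eef_pos: [0.456, 0.3326, 0.2801]
tool_rot: [0.785, 0.619, 0.012, -0.02]
ft_force: [-0.1, -0.2, -0.3]
grip_width: 0.0853
grasp_force: 0.0
```

```bash
cat > f.py <<'E'
from h import *
from scipy.spatial.transform import Rotation as R
from scipy.optimize import least_squares
o=bot.get_obs();M=R.from_quat(o['tool_rot']).as_matrix();e=o['eef_pos'];print(o['clock'],e,o['joint_pos'].round(2),M.round(3).tolist())
for n in('scene','top'):
    im,W=look(n); np.savez(n+'5',im=im,W=W)
    L=(W-e)@M*1000
    m=(abs(L[...,0])<25)&(abs(L[...,1])<62)&(L[...,2]>25)&(L[...,2]<58)
    for s in(-1,1):
        P=L[m&(np.sign(L[...,1])==s)]
        if len(P)>3: print(n,s,len(P),np.percentile(P,[3,50,97],axis=0).round(1).tolist())
    for z0,z1 in((.13,.155),(.155,.182)):
        m=(abs(W[...,0]-.46)<.03)&(abs(W[...,1]-.333)<.03)&(W[...,2]>z0)&(W[...,2]<z1)&(im.max(-1)<75)
        if m.sum()>8:
            P=W[m][:,:2]*1000;c=np.array(bot.camera_params(n)['pose'])[:2,3]*1000;d=c-P.mean(0);d/=np.linalg.norm(d)
            print(n,'axis',least_squares(lambda x:np.hypot(*(P-x).T)-9,P.mean(0)-6*d,loss='soft_l1').x.round(1),m.sum())
E
python3 f.py
```

```text
13.9 [0.45596706 0.33261428 0.2800561 ] [0.61 0.37 0.11 1.3  0.04 2.42] [[0.234, 0.972, -0.007], [0.971, -0.234, 0.047], [0.044, -0.018, -0.999]]
scene -1 82 [[-14.1, -52.7, 26.4], [-5.9, -42.6, 40.9], [9.1, -38.1, 55.3]]
scene 1 78 [[-14.5, 44.6, 25.8], [-7.3, 52.3, 41.0], [4.7, 59.5, 56.5]]
scene axis [459.  335.8] 48
scene axis [458.1 336. ] 51
top -1 17 [[-12.5, -57.2, 26.9], [-11.0, -49.2, 42.5], [-5.4, -45.5, 52.9]]
top 1 15 [[-12.7, 40.3, 28.0], [-11.5, 45.2, 41.4], [-7.2, 52.9, 54.1]]
top axis [454.5 336.7] 21
top axis [454.3 337.1] 22
```

>>> {"fn": "step_arm", "kwargs": {
  "rows": [
    [[1, 0.4, 15], 0],
    [[0.5, 0.7, 35], 0],
    [[-0.3, 1, 52], 0],
    [[-0.7, 1.2, 63], 0],
    [[-0.9, 1.3, 68], 0],
    [[-0.9, 1.3, 68], 0]
  ]
}}

```text
clock: 14.75
eef_pos: [0.4564, 0.3353, 0.2117]
tool_rot: [0.785, 0.619, 0.011, -0.021]
ft_force: [-0.7, -0.9, 0.1]
grip_width: 0.0852
grasp_force: 0.0
```

>>> {"fn": "step_arm", "kwargs": {
  "rows": [
    [[0, 0, 0], 0],
    [[0, 0, 0], 0],
    [[0, 0, 0], 0],
    [[0, 0, 0], 0],
    [[0, 0, 0], 0],
    [[0, 0, 0], 0],
    [[0, 0, 0], 0]
  ],
  "claw": 1
}}

```text
clock: 15.62
eef_pos: [0.4567, 0.3354, 0.2123]
tool_rot: [0.785, 0.619, 0.012, -0.021]
ft_force: [0.6, -1.0, 4.4]
grip_width: 0.0165
grasp_force: 58.4
```

```bash
sed -i '/axis/!b' f.py; python3 - <<'E'
from h import *
o=bot.get_obs();print(o['clock'],o['eef_pos'],o['ft_force'],o['grip_width'],o['grasp_force'])
im,W=look('scene');np.savez('scene6',im=im,W=W);save(im[70:210,220:400],'grip.png',3)
E
```

```text
15.625 [0.4566823  0.33544881 0.21234975] [ 0.59198331 -0.97932202  4.38292339] 0.016485772872979174 58.3573579788208
```

View pics/grip.png

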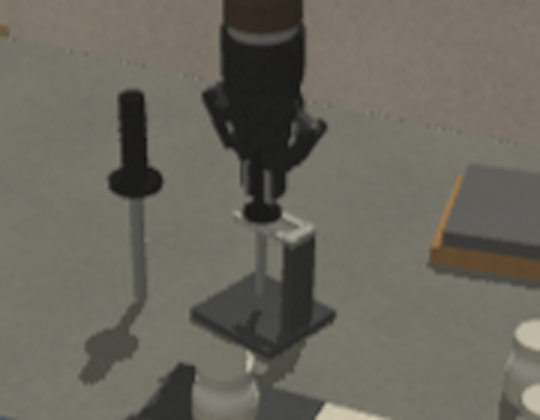

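The crop shows the fingers closed on the handle just above the collar, with the shaft upright in the fork. I lift straight up.

>>> {"fn": "step_arm", "kwargs": {
  "rows": [
    [[0.2, -0.1, -4], 0],
    [[0.7, -0.3, -15], 0],
    [[1.5, -0.6, -35], 0],
    [[2.6, -1.1, -60], 0],
    [[3.9, -1.6, -90], 0],
    [[4.7, -1.9, -108], 0],
    [[5, -2.1, -115], 0],
    [[5, -2.1, -115], 0]
  ]
}}

```text
clock: 16.68
eef_pos: [0.4564, 0.3354, 0.3272]
tool_rot: [0.785, 0.619, 0.012, -0.021]
ft_force: [-0.9, -0.2, -0.2]
grip_width: 0.0167
grasp_force: 58.4
```

```bash
cat > g.py <<'E'
from h import *
from scipy.spatial.transform import Rotation as R
o=bot.get_obs();M=R.from_quat(o['tool_rot']).as_matrix();e=o['eef_pos'];print(o['clock'],e,o['joint_pos'].round(2),M.round(3).tolist(),o['grip_width'])
# tip / shaft seen
for n in('scene','top'):
    im,W=look(n); np.savez(n+'7',im=im,W=W); 
    m=(np.hypot(W[...,0]-e[0],W[...,1]-e[1])<.03)&(W[...,2]>e[2]-.2)&(W[...,2]<e[2]-.095)
    P=W[m]; 
    if len(P)>8:
        print(n,'shaft',len(P),P[:,2].min().round(4),[ (round(float(np.median(P[k][:,2])),3),np.median(P[k][:,:2],0).round(4).tolist()) for k in [(P[:,2]<e[2]-.16),(P[:,2]>e[2]-.13)] if k.sum()])
E
python3 g.py; python3 - <<'E'
from h import *
# rockers from the first pictures, warmer frame
c=np.array([.5536,.0251]);y=np.radians(1.47);A=np.array([[np.cos(y),-np.sin(y)],[np.sin(y),np.cos(y)]])
for n in('scene','top'):
    f=np.load(n+'0.npz');W=f['W'];im=f['im'];L=(W[...,:2]-c)@A*1000
    for yy in(55,0,-55):
        m=(abs(L[...,0]-73)<35)&(abs(L[...,1]-yy)<19)&(im.min(-1)>95)&(W[...,2]>.042)&(W[...,2]<.075)
        P=np.c_[L[m],W[m][:,2]*1000]; 
        q=np.percentile(P,[2,50,98],axis=0).round(1).tolist()
        k=np.polyfit(P[:,0],P[:,2],1); print(n,yy,m.sum(),q,'slope',k[0].round(2),'z@89',np.polyval(k,89).round(1))
print('press world',c+A@np.array([.0885,-.055]))
E
```

```text
16.675 [0.45638325 0.33538574 0.32723713] [0.62 0.35 0.22 1.41 0.04 2.42] [[0.233, 0.972, -0.007], [0.971, -0.233, 0.047], [0.044, -0.018, -0.999]] 0.016654609018154066
scene shaft 100 0.1391 [(0.153, [0.4571, 0.3334]), (0.211, [0.4585, 0.3332])]
top shaft 17 0.1474 [(0.155, [0.4503, 0.3332])]
scene 55 132 [[54.4, 39.9, 48.8], [76.7, 53.5, 54.6], [97.5, 70.3, 59.1]] slope 0.19 z@89 56.8
scene 0 142 [[55.1, -16.0, 50.0], [77.3, -1.6, 54.8], [98.2, 14.7, 59.8]] slope 0.17 z@89 56.7
scene -55 153 [[54.8, -69.4, 48.6], [76.6, -55.6, 54.4], [98.0, -41.4, 60.5]] slope 0.22 z@89 57.3
top 55 149 [[49.2, 41.6, 45.4], [73.2, 56.2, 56.3], [107.2, 70.1, 63.1]] slope -0.0 z@89 55.9
top 0 144 [[49.1, -14.6, 47.3], [70.6, 0.6, 56.8], [106.7, 13.9, 64.1]] slope 0.09 z@89 58.2
top -55 144 [[49.5, -67.4, 47.8], [72.1, -54.9, 56.8], [106.8, -42.1, 64.1]] slope 0.07 z@89 57.7
press world [ 0.64348182 -0.02761156]
```

The tip hangs about 3 mm in -x from the TCP, slightly tilted as expected. I move above the right rocker's raised end.

>>> {"fn": "step_arm", "kwargs": {
  "rows": [
    [[-12, 10, -1], 0],
    [[-42, 37, -2.5], 0],
    [[-78, 68, -4.7], 0],
    [[-114, 99, -6.8], 0],
    [[-150, 131, -8.9], 0],
    [[-186, 162, -11.1], 0],
    [[-222, 193, -13.2], 0],
    [[-258, 225, -15.3], 0],
    [[-287, 250, -17], 0],
    [[-303, 264, -18], 0],
    [[-309.4, 269.5, -18.4], 0],
    [[-309.4, 269.5, -18.4], 0]
  ]
}}

```text
clock: 18.27
eef_pos: [0.6462, -0.0295, 0.3264]
tool_rot: [0.785, 0.619, 0.011, -0.021]
ft_force: [0.2, 0.2, -0.7]
grip_width: 0.0166
grasp_force: 58.5
```

```bash
python3 g.py
```

```text
18.275 [ 0.64617388 -0.02947102  0.32639639] [-0.06  0.55  0.53  1.56  0.05  1.74] [[0.234, 0.972, -0.008], [0.971, -0.234, 0.047], [0.044, -0.019, -0.999]] 0.016643007091843683
scene shaft 131 0.1394 [(0.153, [0.6471, -0.0314]), (0.209, [0.6473, -0.0314])]
```

>>> {"fn": "step_arm", "kwargs": {
  "rows": [
    [[-0.9, 0.4, 20], 0],
    [[-1.9, 0.8, 44], 0],
    [[-2.7, 1.2, 62], 0],
    [[-3.1, 1.4, 71], 0],
    [[-3.1, 1.4, 71], 0]
  ]
}}

```text
clock: 19.0
eef_pos: [0.6461, -0.0281, 0.2557]
tool_rot: [0.785, 0.619, 0.011, -0.021]
ft_force: [-0.2, 0.9, -1.6]
grip_width: 0.0166
grasp_force: 58.5
```

>>> {"fn": "step_arm", "kwargs": {
  "rows": [
    [[-0.1, 0, 2], 0],
    [[-0.2, 0.1, 4], 0],
    [[-0.3, 0.1, 6], 0],
    [[-0.4, 0.2, 8], 0],
    [[-0.4, 0.2, 8], 0]
  ]
}}

```text
clock: 19.62
eef_pos: [0.6466, -0.0289, 0.248]
tool_rot: [0.785, 0.619, 0.012, -0.021]
ft_force: [0.2, 0.6, -0.1]
grip_width: 0.0165
grasp_force: 58.5
```

>>> {"fn": "step_arm", "kwargs": {
  "rows": [
    [[-0.1, 0, 1.5], 0],
    [[-0.1, 0.1, 3], 0],
    [[-0.2, 0.1, 4.5], 0],
    [[-0.2, 0.1, 4.5], 0]
  ]
}}

```text
clock: 20.12
eef_pos: [0.6473, -0.029, 0.2439]
tool_rot: [0.785, 0.619, 0.012, -0.02]
ft_force: [2.1, 0.3, 2.7]
grip_width: 0.0167
grasp_force: 58.7
```

>>> {"fn": "step_arm", "kwargs": {
  "rows": [
    [[0, 0, 1], 0],
    [[-0.1, 0, 2], 0],
    [[-0.1, 0, 3], 0],
    [[-0.1, 0, 3], 0]
  ]
}}

```text
clock: 20.62
eef_pos: [0.647, -0.0289, 0.2406]
tool_rot: [0.785, 0.619, 0.012, -0.02]
ft_force: [3.9, -0.1, 2.6]
grip_width: 0.0168
grasp_force: 59.2
```

>>> {"fn": "step_arm", "kwargs": {
  "rows": [
    [[0, 0, 1], 0],
    [[-0.1, 0, 2], 0],
    [[-0.1, 0, 2], 0]
  ]
}}

```text
clock: 21.0
eef_pos: [0.647, -0.0289, 0.2403]
tool_rot: [0.785, 0.619, 0.013, -0.02]
ft_force: [2.7, -1.1, 9.5]
grip_width: 0.0166
grasp_force: 59.9
```

>>> {"fn": "step_arm", "kwargs": {
  "rows": [
    [[0, 0, 1], 0],
    [[0, 0, 1], 0]
  ]
}}

```text
clock: 21.25
eef_pos: [0.6471, -0.0288, 0.2401]
tool_rot: [0.785, 0.619, 0.013, -0.019]
ft_force: [3.2, -1.0, 12.0]
grip_width: 0.0167
grasp_force: 60.0
```

The stop is reached: force is rising at about 8 mm of travel. I lift and check.

>>> {"fn": "step_arm", "kwargs": {
  "rows": [
    [[0.1, 0, -3], 0],
    [[0.4, -0.2, -10], 0],
    [[1.3, -0.6, -30], 0],
    [[2.4, -1, -55], 0],
    [[3.5, -1.5, -80], 0],
    [[4, -1.7, -91], 0],
    [[4, -1.7, -91], 0]
  ]
}}

```text
clock: 22.12
eef_pos: [0.6461, -0.0288, 0.3281]
tool_rot: [0.785, 0.619, 0.011, -0.021]
ft_force: [-0.0, -0.1, -0.8]
grip_width: 0.0164
grasp_force: 58.5
```

```bash
python3 g.py; python3 - <<'E'
from h import *
c=np.array([.5536,.0251]);y=np.radians(1.47);A=np.array([[np.cos(y),-np.sin(y)],[np.sin(y),np.cos(y)]])
f=np.load('scene7.npz');W=f['W'];im=f['im'];L=(W[...,:2]-c)@A*1000
for yy in(55,0,-55):
    m=(abs(L[...,0]-76)<24)&(abs(L[...,1]-yy)<16)&(im.min(-1)>85)&(W[...,2]>.042)&(W[...,2]<.075)
    P=np.c_[L[m],W[m][:,2]*1000];k=np.polyfit(P[:,0],P[:,2],1); print(yy,m.sum(),'slope',k[0].round(2),'z@92',np.polyval(k,92).round(1),'z@60',np.polyval(k,60).round(1))
save(im[190:290,270:370],'rock.png',4)
E
```

```text
22.125 [ 0.64606824 -0.0287591   0.32814936] [-0.06  0.55  0.53  1.56  0.05  1.74] [[0.233, 0.972, -0.009], [0.971, -0.233, 0.047], [0.044, -0.019, -0.999]] 0.01643036870211856
scene shaft 132 0.1416 [(0.156, [0.6465, -0.0313]), (0.209, [0.6471, -0.0316])]
55 137 slope 0.17 z@92 56.7 z@60 51.2
0 147 slope 0.19 z@92 57.0 z@60 51.0
-55 183 slope -0.26 z@92 50.4 z@60 58.9
```

View pics/rock.png

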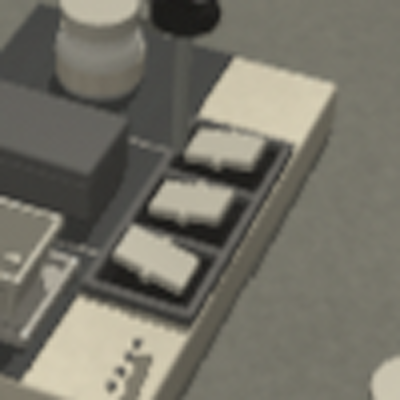

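The crop shows the right (nearest) rocker tilted over to on at (155,262) and the other two still off. Now I return the stylus over the fork.

>>> {"fn": "step_arm", "kwargs": {
  "rows": [
    [[12, -10, 1], 0],
    [[42, -37, 2.5], 0],
    [[78, -68, 4.7], 0],
    [[114, -99, 6.8], 0],
    [[150, -131, 8.9], 0],
    [[186, -162, 11.1], 0],
    [[222, -193, 13.2], 0],
    [[258, -225, 15.3], 0],
    [[287, -250, 17], 0],
    [[303, -264, 18], 0],
    [[309.3, -269.4, 18.4], 0],
    [[309.3, -269.4, 18.4], 0]
  ]
}}

```text
clock: 23.72
eef_pos: [0.4558, 0.3354, 0.3281]
tool_rot: [0.785, 0.619, 0.011, -0.021]
ft_force: [0.0, -0.3, -0.4]
grip_width: 0.0166
grasp_force: 58.5
```

```bash
python3 g.py
```

```text
23.725 [0.45581482 0.33538543 0.32813182] [0.62 0.35 0.22 1.42 0.04 2.42] [[0.232, 0.973, -0.008], [0.972, -0.232, 0.046], [0.043, -0.018, -0.999]] 0.016629296997230068
scene shaft 105 0.1384 [(0.156, [0.4559, 0.334]), (0.213, [0.4565, 0.3338])]
top shaft 17 0.1487 [(0.156, [0.4515, 0.3334])]
```

>>> {"fn": "step_arm", "kwargs": {
  "rows": [
    [[-0.3, 0.9, 8], 0],
    [[-1, 1.2, 25], 0],
    [[-2.2, 1.7, 50], 0],
    [[-3.3, 2.1, 75], 0],
    [[-4.1, 2.5, 93], 0],
    [[-4.7, 2.7, 106], 0],
    [[-4.9, 2.8, 111], 0],
    [[-5, 2.8, 113], 0],
    [[-5, 2.8, 113], 0]
  ]
}}

```text
clock: 24.95
eef_pos: [0.4575, 0.3352, 0.216]
tool_rot: [0.785, 0.619, 0.012, -0.021]
ft_force: [0.4, -0.2, -0.9]
grip_width: 0.0166
grasp_force: 58.5
```

>>> {"fn": "step_arm", "kwargs": {
  "rows": [
    [[0, 0, 1], 0],
    [[-0.1, 0, 2], 0],
    [[-0.1, 0, 2], 0]
  ]
}}

```text
clock: 25.32
eef_pos: [0.4572, 0.3351, 0.2135]
tool_rot: [0.785, 0.619, 0.012, -0.021]
ft_force: [0.1, -0.8, -0.3]
grip_width: 0.0166
grasp_force: 58.5
```

>>> {"fn": "step_arm", "kwargs": {
  "rows": [
    [[0, 0, 1], 0],
    [[0, 0, 1], 0]
  ]
}}

```text
clock: 25.58
eef_pos: [0.4572, 0.3351, 0.2124]
tool_rot: [0.785, 0.619, 0.012, -0.021]
ft_force: [-0.3, -1.1, -0.5]
grip_width: 0.0164
grasp_force: 58.6
```

>>> {"fn": "step_arm", "kwargs": {
  "rows": [
    [[0, 0, 0.8], 0],
    [[0, 0, 0.8], 0]
  ]
}}

```text
clock: 25.82
eef_pos: [0.4572, 0.3352, 0.2124]
tool_rot: [0.785, 0.619, 0.012, -0.021]
ft_force: [-0.7, -1.4, 4.8]
grip_width: 0.0165
grasp_force: 59.0
```

>>> {"fn": "step_arm", "kwargs": {
  "rows": [
    [[0, 0, -0.3], 0],
    [[0, 0, -0.3], 0],
    [[0, 0, -0.3], 0],
    [[0, 0, -0.3], 0],
    [[0, 0, -0.3], 0],
    [[0, 0, -0.3], 0],
    [[0, 0, -0.3], 0]
  ],
  "claw": -1
}}

```text
clock: 26.7
eef_pos: [0.4572, 0.3351, 0.2119]
tool_rot: [0.785, 0.619, 0.012, -0.021]
ft_force: [-0.2, -0.4, -0.5]
grip_width: 0.0854
grasp_force: 0.0
```

>>> {"fn": "step_arm", "kwargs": {
  "rows": [
    [[0.4, -0.2, -10], 0],
    [[1.3, -0.5, -30], 0],
    [[2.6, -1, -60], 0],
    [[4, -1.6, -90], 0],
    [[5.3, -2.2, -120], 0],
    [[5.3, -2.2, -120], 0]
  ]
}}

```text
clock: 27.45
eef_pos: [0.4581, 0.3359, 0.3358]
tool_rot: [0.785, 0.619, 0.015, -0.02]
ft_force: [0.4, 0.0, -0.6]
grip_width: 0.0858
grasp_force: 0.0
```

```bash
python3 - <<'E'
from h import *
o=bot.get_obs();print(o['clock'],o['eef_pos'],o['grip_width'],o['ft_force'])
im,W=look('scene');im2,V=look('top')
for n,I,Q in(('scene',im,W),('top',im2,V)):
    b=I.max(-1)<75
    for z0,z1 in((.118,.128),(.135,.16),(.16,.182),(.183,.2)):
        m=(np.hypot(Q[...,0]-.457,Q[...,1]-.334)<.03)&(Q[...,2]>z0)&(Q[...,2]<z1)&b
        if m.sum(): print(n,z0,m.sum(),np.median(Q[m],0).round(4))
b=im.min(-1)>90
for nm,c,z in(('boat',(.52,-.08),(.078,.092)),('mid',(.486,-.35),(.054,.066))):
    m=(abs(W[...,0]-c[0])<.085)&(abs(W[...,1]-c[1])<.05)&(W[...,2]>z[0])&(W[...,2]<z[1])&b
    print(nm,m.sum(),cv2.minAreaRect((W[m][:,:2]*1000).astype(np.float32)))
save(im,'final.png',1.4)
E
```

```text
27.45 [0.45813364 0.33587171 0.33581795] 0.08575590339573508 [ 0.372331    0.02096349 -0.63787518]
scene 0.118 65 [0.4629 0.3299 0.123 ]
scene 0.135 52 [0.4609 0.3299 0.1477]
scene 0.16 49 [0.4598 0.3304 0.1708]
scene 0.183 14 [0.4587 0.3333 0.185 ]
top 0.118 65 [0.4532 0.3299 0.1258]
top 0.135 16 [0.4534 0.3289 0.1483]
top 0.16 17 [0.4515 0.3297 0.1703]
top 0.183 33 [0.4531 0.3349 0.1881]
boat 276 ((523.5577392578125, -81.25189208984375), (122.274658203125, 65.1666030883789), 2.94892954826355)
mid 412 ((487.9638671875, -349.5077209472656), (122.0485610961914, 63.22508239746094), 16.224769592285156)
```

View pics/final.png

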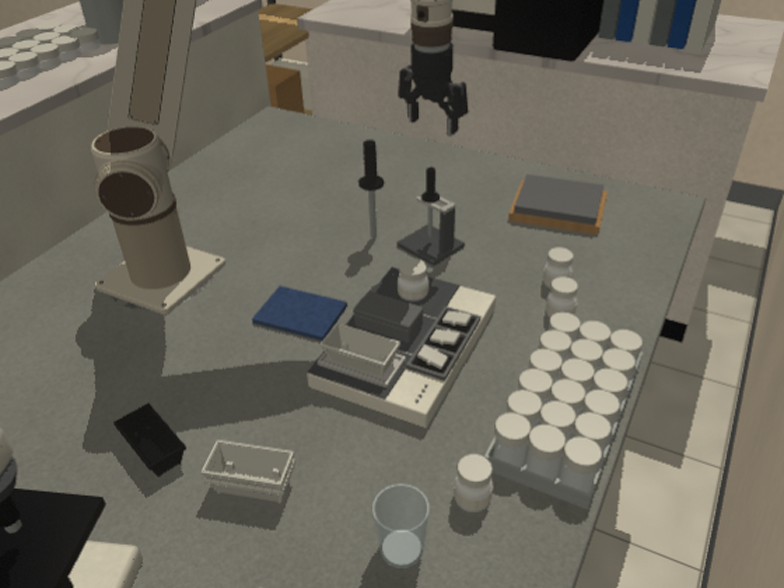

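The final view shows everything in order: the boat in the cradle at (360,352), the stylus hanging in the fork at (430,190), the right rocker on at (433,358), and the two lower boats still nested at (248,468). I'm handing the job in.

```bash
python3 -c "
from workcell import bot
print(bot.job_done())"
```

```text
the job is handed in; nothing more can be done
None
```

Job handed in at about 27.5 s of the 72 s allowed: the top boat is upright in the right-bay cradle, the right rocker is on and the other two off, the stylus hangs back in its fork, and the other two boats are still nested in place.

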